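# Fill the condiment stand and clip in its slate

### The arm

A 6-joint arm with a two-finger parallel gripper is mounted at the origin on the work surface; the furniture and walls round the work are solid. World frame = base frame: x ahead of the robot, y to its left, z up, the work surface at z = 0. Lengths are in m, angles in rad, forces in N, time in s.
With the tool pointing down it reaches from about 0.25 to 0.775 m from the base axis. Payload 4 kg.
Tool frame: the origin (TCP) lies between the finger pads; the fingertips stand 14 mm ahead of it and the grasp point (between the pads) lies 5 mm behind it (tip_reach is the distance from the TCP to the fingertips, in m); z points along the fingers, y is the line along which they close (so a half turn about z gives the same grasp; the last joint's range is limited). The gripper opens to 94 mm and grips with 3 to 60 N. Pads are 16 mm wide; open, the fingers measure 119 mm over their backs; the gripper's body (75 mm by 177 mm) begins 78 mm behind the grasp point.
Start: joints at [-1.31, 0.087, 1.371, -0, 1.684, -0.103], TCP at [0.196, -0.514, 0.22] pointing down, gripper open.
Joint ranges: [-3.1, 3.1], [-0.76, 2.03], [0.27, 2.55], [-1.08, 4.22], [0.17, 2.65], [-2.57, 2.57]. Speed limits (rad/s): [2.79, 2.79, 3.14, 3.14, 3.14, 3.14].

### API

Orientations are given as [roll, pitch, yaw] about the fixed x, y, z axes, in that order (R = Rz(yaw) Ry(pitch) Rx(roll)).
In Python, from bench import * gives the robot as it stands. The module is installed in compiled form; this text tells all that it offers.
- The arm moves only by the tool servo_tool, never from a script. Its argument "targets" is a list of rows, each a list of 4 numbers: the shift along the tool's x, y, z in cm, then the turn about the tool's z in degrees. A call has 1 to 8 rows; each row is the pose to reach, as a shift and turn from the pose commanded when the call began, along the tool's axes at that moment; what a row does not reach only later rows make up. A row lasts 1/8 s, in which the tool goes at most 62.5 mm and 10.7 degrees, less where a joint would pass 70% of its speed; a pose out of reach is approached as far as the arm can. A call with a gripper value outside its range is refused whole. "claw" is the closure in counts, from 0 (fully open) to 255 (shut), set as the call begins (left out, the last holds). The fingers move at their own pace and stop on an object; the grip force is fixed at half the most. Time passes only in rows, so rows that repeat a pose let the fingers close. It gives the time, the measured TCP pose, the force, the opening and the grip force at its end, in the units of the state.
- get_obs(): the state, without advancing time (a new reading comes with each control period).
- snapshot(name): name is "scene" or "top" or "wrist"; returns the picture (384x512x3 uint8, blue, green, red); there is no depth.
- camera_model(name): a dict with "camera_matrix" (3x3 intrinsics, pixels), "k1" (the pictures are not rectified: a ray, as slopes to the right and down, at radius r is drawn at 1 + k1 r^2 times it, then the intrinsics apply), "camera_from_world" (4x4, takes a point from world to camera coordinates). Camera axes: x right, y up, looking along -z (the intrinsics and any distortion apply to the point x, -y, -z); pixel columns grow to the right and rows downward; lengths in m; the calibration is good to about 2 mm. A picture is of the moment at which its call begins: read the wrist's pose just before it. camera_model takes no time and is no camera call; for the wrist camera it gives the pose at the moment of the call.
- close_job(): hands the job in; it is judged then, once.
The state is a dict: "time": time; "joint_positions": joint angles; "qvel": joint speeds; "joint_torque": joint torques, N m; "tool_pos": TCP position; "ee_rot": TCP orientation; "wrist_force": force on the tool from outside, world axes, zero at the start; "wrist_torque": the same for the moment, N m; "width": finger opening in m; "finger_force": force on a finger pad.
Only numpy, scipy, OpenCV 4.12 (cv2) and the standard library are available. Lean on these libraries where they do the work, as an engineer would, in place of code of your own. Each camera call takes 0.05 s, during which the arm holds its last target. There are 200 camera calls.

### The job

Get the condiment stand ready for the table: its two end wells already hold the mustard jar (red lid) and the honey jar (silver lid). Stand the salt shaker in the well next to the mustard, the wooden pepper mill in the well next to the honey and the black-capped spice jar in the middle well between them; then, once the row is full, press the small slate board down into the middle of the spring clips behind the row until it snaps fully home, upright. Leave the mustard and honey in their wells, knock nothing over, and do not disturb the drinking glass and the blue beaker.

Things in the scene. Friction and masses are not known exactly. Their poses are not given: they have to be found in the camera images.
- stand: Fixed condiment stand: dark walnut plank 174 mm deep (its x, pointing away from the robot within 0.25 rad), 434 mm long (its y), 24 mm thick. Origin: centre of its underside, on the table. Five round wells, 76 mm across, 14 mm deep (floors 10 mm above the table), in one row at x = -34, y = -164, -82, 0, 82, 164 mm. The slot for the slate lies behind them.
- slot (a point): Middle of the slate's slot on the stand's back part, at the plank's top (24 mm up), axes as the stand's. Two steel spring clips, 20 mm wide at y = -32 and 32 mm, each two leaf jaws that flare open upwards to 37 mm (27 mm above this point) and narrow to 21 mm at the lips (9 mm above it). They spring apart as the slate's foot is pushed down, 10 to 20 N in all, and close over it.
- slate: Loose framed slate (menu board), dark with a pale wooden frame, both faces alike, standing upright: 110 mm wide (its y), 150 mm tall, 9 mm thick (its x) above its foot. Origin: centre of its underside. Foot: bar 16 mm wide, 16 mm tall with an 8 mm tall rounded toe on each side, 26 mm over the toes; tips over if pushed. Home: underside on the plank, its y along the stand's y, lips over the toes.
- salt_shaker: Loose salt shaker, clear body with a grey domed top, round, 44 mm across, 90 mm tall (straight up to 66 mm, dome 34 mm across above), 0.1 kg. Origin: centre of its underside; z up.
- pepper_mill: Loose brown wooden pepper mill with a steel button on top, round, 58 mm across its foot, about 50 mm across the head that lies 91 to 114 mm up, 125 mm tall, 0.18 kg; can be gripped anywhere on the body between 45 and 85 mm up (at most 58 mm across there). Origin: centre of its underside; z up.
- spice_jar: Loose spice jar, glass with a green label and a black cap, round, 45 mm across, 105 mm tall, 0.11 kg. Origin: centre of its underside; z up.
- mustard_jar: Loose mustard jar with a red lid, 62 mm across, 85 mm tall, standing in one of the two end wells (either one). Origin: centre of its underside.
- honey_jar: Loose honey jar with a silver lid, 65 mm across, 88 mm tall, standing in the other end well. Origin: centre of its underside.
- glass: Loose clear drinking glass standing on the table left of the stand, to be left alone, 76 mm across, 86 mm tall. Origin: centre of its underside.
- blue_beaker: Loose dark blue beaker standing on the table right of the stand, to be left alone, 60 mm across, 72 mm tall. Origin: centre of its underside.
There are look-alikes about, which are no part of the job. Leave any yellow look-alike of the pepper_mill alone.

How it is judged:
On the way, in this order (a step that is already met when the one before it is completed fails the run):
1. salt, pepper mill and spice jar all stand in their proper wells (x of salt_shaker in the frame of stand between -0.052 and -0.016 m and z of salt_shaker in the frame of stand between 0.006 and 0.0135 m and angle between each of salt_shaker, pepper_mill, spice_jar's own z axis and vertical below 0.12 rad and horizontal distance between salt_shaker and mustard_jar below 0.115 m and x of pepper_mill in the frame of stand between -0.052 and -0.016 m and z of pepper_mill in the frame of stand between 0.006 and 0.0135 m and horizontal distance between pepper_mill and honey_jar below 0.115 m and x of spice_jar in the frame of stand between -0.052 and -0.016 m and z of spice_jar in the frame of stand between 0.006 and 0.0135 m and y of spice_jar in the frame of stand between -0.02 and 0.02 m), for 0.2 s.
2. the slate is pressed fully home in the clips (x of slate in the frame of stand between 0.04 and 0.056 m and y of slate in the frame of stand between -0.015 and 0.015 m and z of slate in the frame of stand between 0.021 and 0.0262 m and angle between slate's own z axis and vertical below 0.08 rad and angle between the x axis of slate and the x axis of stand, either way round below 0.12 rad), for 0.2 s.
At the end, for the whole second after the job is handed in: Salt next to the mustard, pepper mill next to the honey, spice jar in the middle, all flat on the floors of their wells; mustard and honey in theirs; slate down on the plank (2 mm) in the clips, upright (4 deg), 15 mm from mid-slot along, 8 mm across; all released, at rest (all of step 1 and all of step 2 and x of mustard_jar in the frame of stand between -0.052 and -0.016 m and z of mustard_jar in the frame of stand between 0.006 and 0.0135 m and angle between each of mustard_jar, honey_jar's own z axis and vertical below 0.12 rad and x of honey_jar in the frame of stand between -0.052 and -0.016 m and z of honey_jar in the frame of stand between 0.006 and 0.0135 m and linear speed of each of salt_shaker, pepper_mill, spice_jar, slate below 0.02 m/s and angular speed of each of salt_shaker, pepper_mill, spice_jar, slate below 0.3 rad/s); the robot touches nothing.
It fails at once if the salt, the pepper mill, the spice jar, the slate, the mustard or the honey is knocked over (tilted past 40 deg) (angle between any of salt_shaker, pepper_mill, spice_jar, slate, mustard_jar, honey_jar's own z axis and vertical above 0.7 rad).
It fails at once if the mustard or the honey jar leaves its well (moves more than 30 mm) (distance of any of mustard_jar, honey_jar from where it was at the start of the episode above 0.03 m).
It fails at once if the drinking glass or the blue beaker is moved more than 20 mm (distance of any of glass, blue_beaker from where it was at the start of the episode above 0.02 m).
It also fails if it takes over 117 s, if anything falls off the work surface, if the arm or the gripper's body presses on something with over 40 N, if the wrist force passes 120 N, or if a joint passes its speed limit or range.

## Working session

There is one attempt and no reset: what is moved stays moved. The work goes in short steps, Python scripts to look and compute and a tool call to move; the robot and the scene stay as the last step left them, time stands still between calls to the robot, and variables do not carry over. Pictures are saved under pics/ and viewed, at most 14 in all, crops included, and the job is handed in when it is done.

Besides the shell and the picture viewer there is one more tool, called as name([rows], argument=value, ...), one row to a line, values as JSON. servo_tool: Moves the arm, as the interface text tells. Its arguments: {"type":"object","properties":{"targets":{"type":"array"},"claw":{"type":"number"}},"required":["targets"]}

```bash
mkdir -p pics; cat > h.py <<'E'
from bench import *
import numpy as np, cv2
def ray(cm,u,v):
    K=cm["camera_matrix"];xd=np.array([(u-K[0][2])/K[0][0],(v-K[1][2])/K[1][1]])
    x=xd.copy()
    for _ in range(20): x=xd/(1+cm["k1"]*(x@x))
    T=np.array(cm["camera_from_world"]);R=T[:3,:3]
    o=-R.T@T[:3,3]; d=R.T@np.array([x[0],-x[1],-1]); return o,d
def onz(cm,u,v,z):
    o,d=ray(cm,u,v); return o+d*(z-o[2])/d[2]
def proj(cm,p):
    T=np.array(cm["camera_from_world"]);K=cm["camera_matrix"]
    c=T[:3,:3]@np.array(p)+T[:3,3]; x=np.array([c[0],-c[1]])/-c[2]; x=x*(1+cm["k1"]*(x@x))
    return np.array([K[0][0]*x[0]+K[0][2],K[1][1]*x[1]+K[1][2]])
def snap(n,f):
    cm=camera_model(n); im=snapshot(n); cv2.imwrite(f"pics/{f}.png",im); return im,cm
E
python3 - <<'E'
from h import *
print(get_obs())
for n in("scene","top"):
    im,cm=snap(n,n); cv2.imwrite(f"pics/{n}_v.png",cv2.resize(im,(800,600),interpolation=cv2.INTER_CUBIC))
    print(n,cm["camera_matrix"],cm["k1"],ray(cm,256,192))
E
```

```text
{'time': 0.0, 'joint_positions': array([-1.31006338e+00,  8.79097667e-02,  1.37223399e+00, -1.72587663e-06,
        1.68360251e+00, -1.03079584e-01]), 'qvel': array([ 8.37458143e-04,  7.61080918e-04, -1.27480126e-03, -4.12655895e-04,
        1.51990118e-05,  2.86298784e-04]), 'joint_torque': array([-6.25073335e-04, -3.40176666e+01, -3.02428901e+01,  7.18751061e-02,
        3.28796741e-02, -1.39007248e-04]), 'tool_pos': array([ 0.19558323, -0.51349533,  0.21833915]), 'ee_rot': array([-3.13945029e+00, -2.19894762e-04,  3.63812107e-01]), 'wrist_force': array([0.00112633, 0.10724649, 0.52006481]), 'wrist_torque': array([ 0.05264129,  0.00272812, -0.01943226]), 'finger_force': 0.0, 'width': 0.09395681480500961}
scene [[456.65143008   0.         251.62733971]
 [  0.         456.65143008 195.50231402]
 [  0.           0.           1.        ]] -0.07846630509520904 (array([-0.5705914 ,  0.51806355,  0.95171756]), array([ 0.72110017, -0.36762364, -0.58738226]))
top [[366.13867679   0.         248.42559724]
 [  0.         366.13867679 189.16780286]
 [  0.           0.           1.        ]] -0.005312764093285621 (array([ 0.34294112, -0.00320158,  1.32853401]), array([ 0.1001117 , -0.02263889, -0.99496378]))
```

View pics/top_v.png

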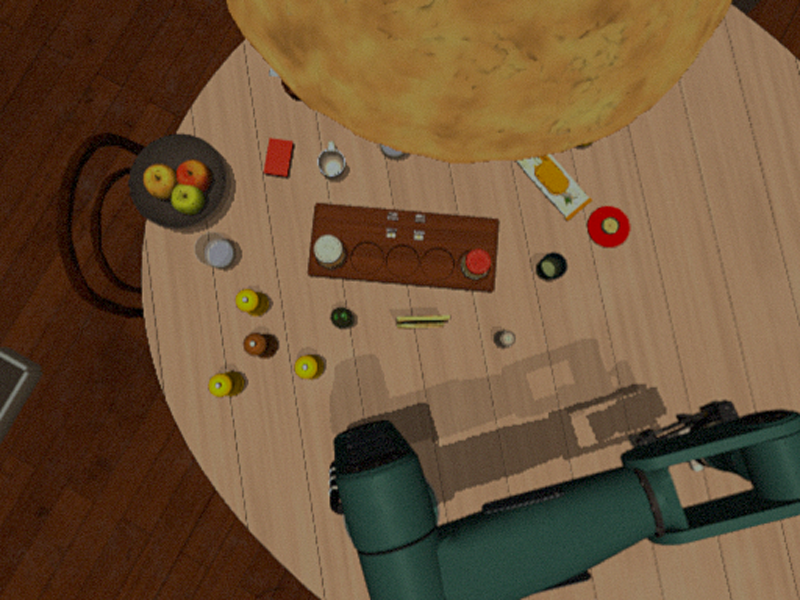

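View pics/scene_v.png

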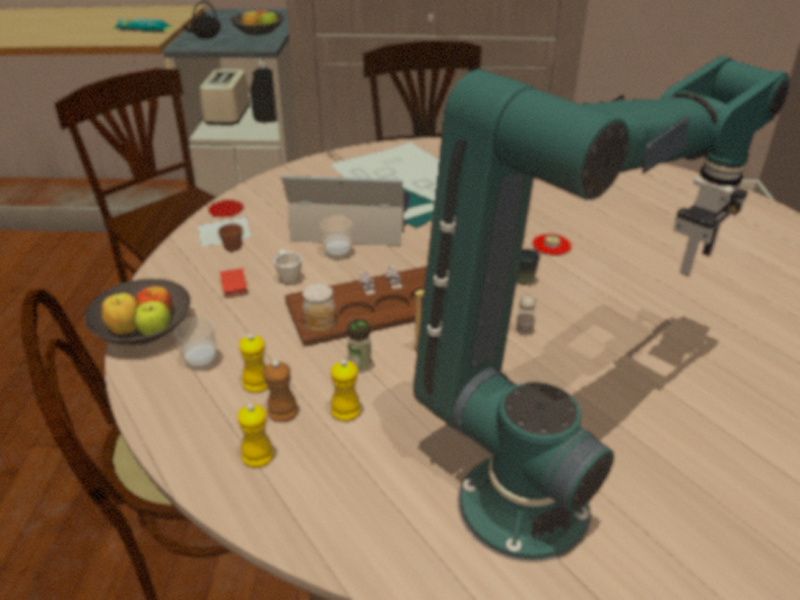

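The top view (800x600) is x up, y left. The honey jar (328,250, silver lid) is at the left end and the mustard jar (478,262, red lid) at the right.
- **Pepper mill candidates:** brown (257,344) and yellow (248,300), (307,367) and (221,384). Brown is the right one; the yellow ones are look-alikes.
- **Other parts:** salt (504,339), spice jar (342,317), slate edge-on (422,322).
- **Leave alone:** glass (220,253) and beaker (550,266).

Next I'll measure, with one confirming crop.

```bash
python3 - <<'E'
from h import *
im=cv2.imread("pics/top.png"); sc=cv2.imread("pics/scene.png"); cm=camera_model("top")
hsv=cv2.cvtColor(im,cv2.COLOR_BGR2HSV)
a=cv2.resize(im[120:270,120:345],(800,533),interpolation=cv2.INTER_CUBIC)
b=cv2.resize(sc[170:310,110:390],None,fx=1.42,fy=1.42,interpolation=cv2.INTER_CUBIC)
cv2.imwrite("pics/c1.png",a); 
for n,(u,v),z in [("honey",(328,248),.098),("must",(478,260),.095),("salt",(504,339),.085),("mill",(255,344),.12),("spice",(342,317),.105),("slateL",(396,321),.15),("slateR",(448,321),.15),("st00",(315,205),.024),("st01",(499,219),.024),("st11",(495,291),.024),("st10",(308,276),.024),("glass",(220,253),.06),("beak",(551,266),.072)]:
    print(n,onz(cm,u*.64,v*.64,z).round(3))
E
```

```text
honey [0.585 0.123 0.098]
must [ 0.551 -0.204  0.095]
salt [ 0.378 -0.255  0.085]
mill [0.379 0.277 0.12 ]
spice [0.432 0.094 0.105]
slateL [ 0.418 -0.021  0.15 ]
slateR [ 0.416 -0.128  0.15 ]
st00 [0.702 0.16  0.024]
st01 [ 0.658 -0.268  0.024]
st11 [ 0.49  -0.251  0.024]
st10 [0.535 0.177 0.024]
glass [0.587 0.37  0.06 ]
beak [ 0.537 -0.369  0.072]
```

View pics/c1.png

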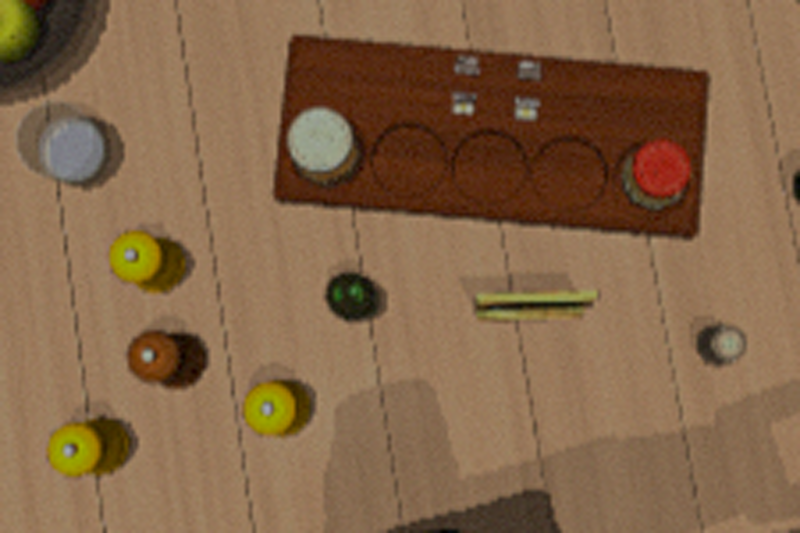

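The crop shows one brown mill with a steel button, at crop pixel (150,355), among three yellow ones, so the brown one is my target. I'll start with the salt.

servo_tool([
  [5,-3.5,0,-10],
  [10,-7,0,-20],
  [15,-10,0,-30],
  [20,-13.5,0,-40],
  [24,-16.2,0,-50],
  [26.2,-17.7,0,-60],
  [26.2,-17.7,0,-63.2],
  [26.2,-17.7,0,-63.2],
], claw=0)

```text
time: 1.1
tool_pos: [0.3776, -0.2549, 0.219]
ee_rot: [-3.141, -0.0, 1.467]
wrist_force: [0.4, 0.3, -0.9]
width: 0.0933
finger_force: 0.0
```

```bash
python3 - <<'E'
from h import *
o=get_obs();print(o["tool_pos"],o["ee_rot"])
im,cm=snap("wrist","w1")
print(ray(cm,256,192),proj(cm,o["tool_pos"]-[0,0,.0]),proj(cm,[.378,-.255,.085]))
E
```

```text
[ 0.37756021 -0.25487265  0.21903344] [-3.14085140e+00 -3.33788991e-04  1.46709005e+00]
(array([ 0.38628933, -0.17129437,  0.38326434]), array([-0.02897979, -0.28528185, -0.95800653])) [255.76983717 244.19468526] [256.18256577 187.467311  ]
```

View pics/w1.png

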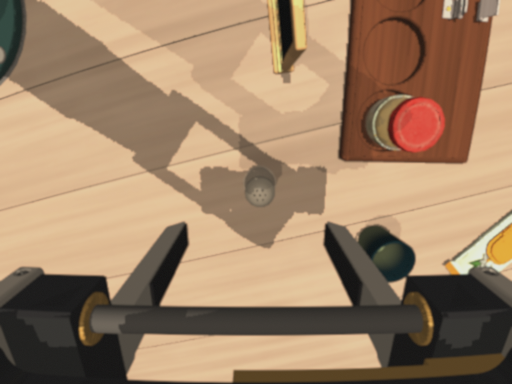

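The wrist view shows the salt's holed top at (261,187), the mustard lid at (418,125), the stand's right-end corners at (342,160) and (467,162), and the near end of the slate at (285,70).

```bash
python3 - <<'E'
from h import *
cm=camera_model("wrist")
for n,u,v,z in [("salt",261,186,.088),("must",418,125,.095),("c11",342,160,.024),("c01",467,162,.024),("well next mustard",393,50,.024)]: print(n,onz(cm,u,v,z).round(4))
E
```

```text
salt [ 0.3833 -0.2534  0.088 ]
must [ 0.5482 -0.2042  0.095 ]
c11 [ 0.4897 -0.2475  0.024 ]
c01 [ 0.6587 -0.2667  0.024 ]
well next mustard [ 0.5547 -0.1213  0.024 ]
```

servo_tool([
  [0.2,0.5,4,0],
  [0.2,0.5,9,0],
  [0.2,0.5,13,0],
  [0.2,0.5,16,0],
  [0.2,0.5,17.7,0],
  [0.2,0.5,17.7,0],
], claw=0)

```text
time: 1.9
tool_pos: [0.382, -0.2537, 0.0415]
ee_rot: [-3.14, -0.001, 1.466]
wrist_force: [-0.4, 0.4, 0.8]
width: 0.0941
finger_force: 0.0
```

servo_tool([
  [0,0,0,0],
  [0,0,0,0],
  [0,0,0,0],
  [0,0,0,0],
  [0,0,0,0],
  [0,0,0,0],
], claw=255)

```text
time: 2.65
tool_pos: [0.3827, -0.2539, 0.0425]
ee_rot: [-3.141, 0.0, 1.467]
wrist_force: [-1.2, 0.1, -0.1]
width: 0.0392
finger_force: 29.4
```

servo_tool([
  [0,0,-2,0],
  [0,0,-5,0],
  [0,0,-8,0],
  [0,0,-10,0],
  [0,0,-10,0],
])

```text
time: 3.28
tool_pos: [0.3836, -0.2546, 0.144]
ee_rot: [3.138, 0.002, 1.467]
wrist_force: [-0.3, 0.5, -1.5]
width: 0.0389
finger_force: 29.4
```

```bash
python3 - <<'E'
from h import *
o=get_obs();print(o["tool_pos"],o["ee_rot"],o["width"],o["wrist_force"])
im,cm=snap("wrist","w2"); im2,c2=snap("scene","s2")
p=proj(c2,o["tool_pos"]); u,v=p.astype(int); print(p)
a=cv2.resize(im2[max(v-60,0):v+60,u-80:u+80],(512,384),interpolation=cv2.INTER_CUBIC)
cv2.imwrite("pics/w2c.png",cv2.resize(np.hstack([im,a]),(800,300)))
E
```

```text
[ 0.38360927 -0.25461573  0.14404397] [3.13846887e+00 2.19506741e-03 1.46686518e+00] 0.03890701246887341 [-0.29351588  0.51154419 -1.4526733 ]
[336.48882579 175.98957847]
```

View pics/w2c.png

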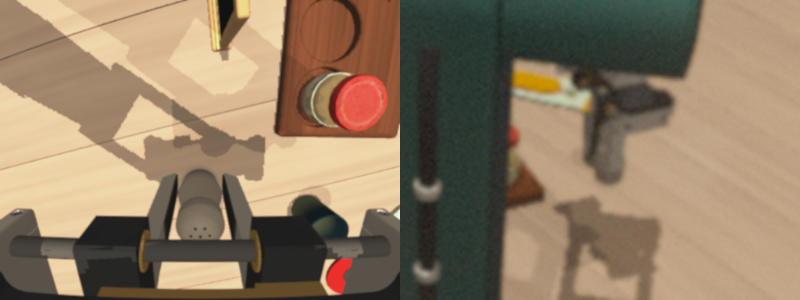

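The salt is held upright between the pads, with its dome top at about (257,283) in the full-size wrist picture.

```bash
python3 - <<'E'
from h import *
cm=camera_model("wrist"); print(onz(cm,257,283,.189), get_obs()["tool_pos"], proj(cm,get_obs()["tool_pos"]+[0,0,.045]))
E
```

```text
[ 0.38335696 -0.2500458   0.189     ] [ 0.38238282 -0.25358802  0.1415337 ] [255.74705463 286.35826422]
```

servo_tool([
  [1.5,1.5,-3,0],
  [4,4,-4,0],
  [7,7.5,-4,0],
  [10,11,-4,0],
  [12.5,13.8,-4,0],
  [14,15.2,-4,0],
  [14.6,15.8,-4,0],
  [14.6,15.8,-4,0],
])

```text
time: 4.38
tool_pos: [0.5546, -0.1254, 0.1819]
ee_rot: [-3.14, 0.0, 1.467]
wrist_force: [0.2, -0.7, -0.6]
width: 0.0385
finger_force: 29.4
```

```bash
python3 - <<'E'
from h import *
o=get_obs();print(o["tool_pos"],o["ee_rot"],o["width"])
im,cm=snap("wrist","w3")
for y in (0,.082,-.082,.164,-.164):
  s=-.108;c=np.array([.597,-.0432]);p=c+np.array([[np.cos(s),-np.sin(s)],[np.sin(s),np.cos(s)]])@[-.034,y]
  print(y,p,proj(cm,[*p,.024]))
E
```

```text
[ 0.5545672  -0.12535694  0.18194961] [-3.14027415e+00  3.35683607e-04  1.46672880e+00] 0.03852884302461215
0 [ 0.5631981  -0.03953513] [255.52527848 105.27428523]
0.082 [0.57203689 0.04198711] [255.79705902  23.17576123]
-0.082 [ 0.5543593  -0.12105737] [255.28759418 178.22914477]
0.164 [0.58087568 0.12350935] [256.09821426 -65.83333519]
-0.164 [ 0.54552051 -0.20257962] [255.08298618 241.86557944]
```

View pics/w3.png

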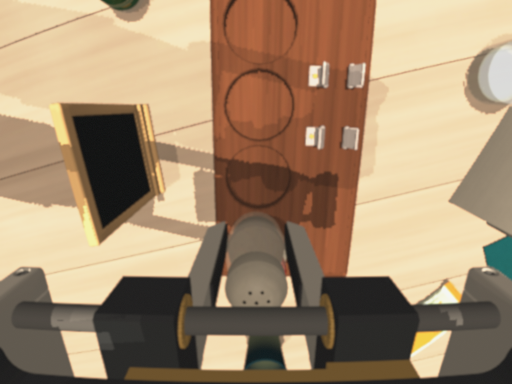

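The wells are at (260,24), (259,104) and (258,177), about 3 px right of where I predicted. I'll shift 3 mm and lower the salt.

servo_tool([
  [0,0.3,3,0],
  [0,0.3,7,0],
  [0,0.3,10,0],
  [0,0.3,12,0],
  [0,0.3,12.7,0],
  [0,0.3,12.8,0],
  [0,0.3,12.8,0],
])

```text
time: 5.3
tool_pos: [0.5587, -0.1259, 0.0558]
ee_rot: [3.139, 0.001, 1.466]
wrist_force: [0.1, 0.5, -0.2]
width: 0.0386
finger_force: 29.4
```

servo_tool([
  [0,0,0,0],
  [0,0,0,0],
  [0,0,0,0],
], claw=80)

```text
time: 5.68
tool_pos: [0.5583, -0.1255, 0.0549]
ee_rot: [3.141, 0.0, 1.467]
wrist_force: [-0.3, -0.4, 0.8]
width: 0.0634
finger_force: 0.0
```

servo_tool([
  [0,0,-3,0],
  [0,0,-8,0],
  [0,0,-13,0],
  [0,0,-17,0],
  [0,0,-19,0],
  [0,0,-19,0],
])

```text
time: 6.42
tool_pos: [0.559, -0.1257, 0.2469]
ee_rot: [3.137, 0.001, 1.467]
wrist_force: [-0.0, 0.3, -0.1]
width: 0.0647
finger_force: 0.0
```

servo_tool([
  [4,-2.3,0,0],
  [9,-5.2,0,0],
  [14,-8.1,0,0],
  [19,-11,0,0],
  [24,-13.8,0,0],
  [29,-16.7,0,0],
  [34,-19.6,0,0],
  [37,-21.5,0,0],
], claw=50)

```text
time: 7.42
tool_pos: [0.3806, 0.2666, 0.2425]
ee_rot: [-3.139, 0.001, 1.469]
wrist_force: [0.5, 0.4, 0.0]
width: 0.0759
finger_force: 0.0
```

servo_tool([
  [1.2,-0.5,2,0],
  [1.2,-0.5,2,0],
])

```text
time: 7.68
tool_pos: [0.377, 0.2773, 0.2211]
ee_rot: [-3.136, 0.004, 1.469]
wrist_force: [-0.1, 0.2, 0.1]
width: 0.0756
finger_force: 0.0
```

```bash
python3 - <<'E'
from h import *
o=get_obs();print(o["tool_pos"],o["ee_rot"],o["width"])
im,cm=snap("wrist","w4"); im2,_=snap("top","t4")
a=cv2.resize(im2[120:270,120:320],(512,384),interpolation=cv2.INTER_CUBIC)
cv2.imwrite("pics/w4c.png",cv2.resize(np.hstack([im,a]),(800,300)))
E
```

```text
[0.3769713  0.27726114 0.22112223] [-3.13634809  0.00397755  1.469104  ] 0.07556427073607976
```

View pics/w4c.png

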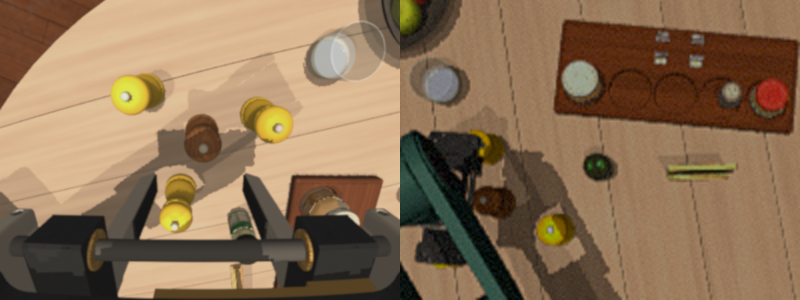

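The salt stands in its well. In the wrist view (halved coordinates) the brown mill's button is at (204,152), with the yellow ones at (125,97), (279,128) and (174,226).

```bash
python3 - <<'E'
from h import *
im=cv2.imread("pics/w4.png"); cm=camera_model("wrist"); o=get_obs()
R=np.array([[np.cos(1.467),np.sin(1.467)],[np.sin(1.467),-np.cos(1.467)]])
for n,u,v in [("mill",204,152),("y1",125,97),("y2",279,128),("y3",174,226)]:
    p=onz(cm,u*1.28,v*1.28,.124); print(n,p.round(4),(R@(p-o["tool_pos"])[:2]).round(4))
cv2.imwrite("pics/mb.png",im[150:250,210:310])
E
```

```text
mill [0.3839 0.2785 0.124 ] [0.0023 0.0051]
y1 [0.2987 0.3552 0.124 ] [ 0.0697 -0.0876]
y2 [0.4776 0.2994 0.124 ] [0.0327 0.0961]
y3 [0.3316 0.1751 0.124 ] [-0.106  -0.0362]
```

servo_tool([
  [0.3,0.6,3,0],
  [0.3,0.6,7,0],
  [0.3,0.6,11,0],
  [0.3,0.6,14,0],
  [0.3,0.6,16,0],
  [0.3,0.6,16,0],
])

```text
time: 8.52
tool_pos: [0.3847, 0.2783, 0.0631]
ee_rot: [-3.139, 0.002, 1.465]
wrist_force: [0.8, -0.5, 0.9]
width: 0.0756
finger_force: 0.0
```

servo_tool([
  [0,0,0,0],
  [0,0,0,0],
  [0,0,0,0],
  [0,0,0,0],
], claw=255)

```text
time: 9.02
tool_pos: [0.385, 0.2805, 0.0658]
ee_rot: [3.142, -0.002, 1.467]
wrist_force: [-4.9, 1.1, 6.1]
width: 0.0509
finger_force: 29.9
```

servo_tool([
  [0,0,-2,0],
  [0,0,-5,0],
  [0,0,-9,0],
  [0,0,-12,0],
  [0,0,-13,0],
  [0,0,-13,0],
])

```text
time: 9.78
tool_pos: [0.3854, 0.2797, 0.1942]
ee_rot: [3.141, 0.0, 1.467]
wrist_force: [-0.6, -0.6, -2.6]
width: 0.0504
finger_force: 29.6
```

```bash
python3 - <<'E'
from h import *
im,cm=snap("wrist","w5")
E
```

```text
(no output)
```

View pics/w5.png

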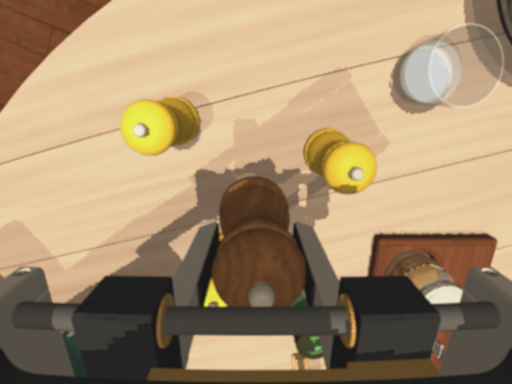

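The mill is held upright between the pads and its neighbours are untouched. Now I'll carry it to the well next to the honey.

servo_tool([
  [-2,2,-2,0],
  [-5,5,-3,0],
  [-9,9,-3,0],
  [-13,13,-3,0],
  [-17,17,-3,0],
  [-20,20,-3,0],
  [-21.6,21.3,-3,0],
  [-21.6,21.3,-3,0],
])

```text
time: 10.82
tool_pos: [0.5742, 0.0423, 0.2227]
ee_rot: [-3.138, -0.0, 1.465]
wrist_force: [0.6, 1.1, -1.2]
width: 0.0509
finger_force: 29.6
```

```bash
python3 - <<'E'
from h import *
o=get_obs();print(o["tool_pos"],o["ee_rot"],o["width"])
im,cm=snap("wrist","w6")
for y in (0,.082):
  s=-.108;c=np.array([.600,-.042]);p=c+np.array([[np.cos(s),-np.sin(s)],[np.sin(s),np.cos(s)]])@[-.034,y]
  print(y,p,proj(cm,[*p,.024]))
E
```

```text
[0.57416558 0.04231124 0.22270606] [-3.13817939e+00 -8.51394121e-05  1.46532003e+00] 0.05086773512720921
0 [ 0.5661981  -0.03833513] [256.57366724 230.76230665]
0.082 [0.57503689 0.04318711] [256.76169203 173.21858371]
```

View pics/w6.png

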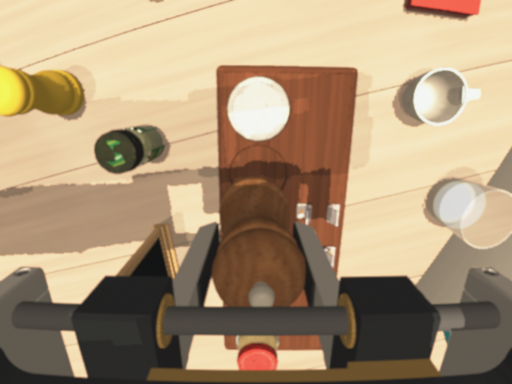

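The target well's rim is centred at (258,174), matching the prediction, and the mill's foot is at u≈257. Lowering it.

servo_tool([
  [0,0,3,0],
  [0,0,7,0],
  [0,0,11,0],
  [0,0,13.5,0],
  [0,0,14.5,0],
  [0,0,14.8,0],
  [0,0,14.8,0],
])

```text
time: 11.75
tool_pos: [0.5752, 0.0432, 0.0779]
ee_rot: [3.139, -0.0, 1.467]
wrist_force: [-0.5, 0.5, -2.3]
width: 0.0504
finger_force: 29.6
```

servo_tool([
  [0,0,0.3,0],
  [0,0,0.3,0],
])

```text
time: 12.0
tool_pos: [0.5758, 0.043, 0.0758]
ee_rot: [3.138, -0.001, 1.467]
wrist_force: [-0.9, 0.5, 4.6]
width: 0.0505
finger_force: 29.8
```

servo_tool([
  [0,0,0,0],
  [0,0,0,0],
  [0,0,0,0],
], claw=70)

```text
time: 12.38
tool_pos: [0.5744, 0.0427, 0.0731]
ee_rot: [-3.141, 0.0, 1.467]
wrist_force: [-0.6, -0.1, -0.1]
width: 0.068
finger_force: 0.0
```

servo_tool([
  [0,0,-3,0],
  [0,0,-8,0],
  [0,0,-13,0],
  [0,0,-15,0],
  [1.5,-5,-15,0],
  [3,-10,-15,0],
  [3.7,-14.3,-15,0],
  [3.7,-14.3,-15,0],
])

```text
time: 13.38
tool_pos: [0.4343, 0.0951, 0.2237]
ee_rot: [3.141, -0.0, 1.469]
wrist_force: [1.3, -0.3, 0.6]
width: 0.0682
finger_force: 0.0
```

```bash
python3 - <<'E'
from h import *
o=get_obs();print(o["tool_pos"],o["ee_rot"],o["width"])
im,cm=snap("wrist","w7")
g=cv2.cvtColor(im,cv2.COLOR_BGR2HSV)[...,2]
print(proj(cm,[.437,.095,.105]))
E
```

```text
[0.43427593 0.09508576 0.22374383] [ 3.14080826e+00 -1.63999503e-04  1.46869487e+00] 0.06820244993881043
[258.22179712 191.16971936]
```

View pics/w7.png

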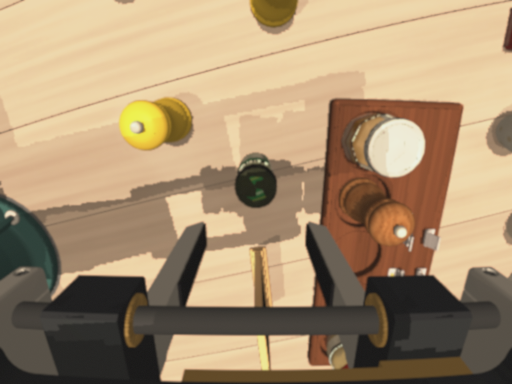

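The mill stands in its well and the spice cap is centred at (257,184), about 6 mm further along tool x. Grasping it.

servo_tool([
  [0.6,0.2,3,0],
  [0.6,0.2,7,0],
  [0.6,0.2,11,0],
  [0.6,0.2,15,0],
  [0.6,0.2,17.2,0],
  [0.6,0.2,17.5,0],
  [0.6,0.2,17.5,0],
])

```text
time: 14.3
tool_pos: [0.4399, 0.1, 0.049]
ee_rot: [3.141, 0.0, 1.466]
wrist_force: [-0.8, 0.1, 0.8]
width: 0.0675
finger_force: 0.0
```

servo_tool([
  [0,0,0,0],
  [0,0,0,0],
  [0,0,0,0],
  [0,0,0,0],
], claw=255)

```text
time: 14.8
tool_pos: [0.4388, 0.1002, 0.0492]
ee_rot: [3.141, 0.0, 1.467]
wrist_force: [-3.4, -0.9, 5.6]
width: 0.0447
finger_force: 30.0
```

servo_tool([
  [0,0,-2,0],
  [0,0,-5,0],
  [0,0,-9,0],
  [0,0,-13,0],
  [0,0,-15,0],
  [0,0,-15,0],
])

```text
time: 15.55
tool_pos: [0.4401, 0.1003, 0.2]
ee_rot: [3.137, -0.001, 1.467]
wrist_force: [0.1, -0.0, -0.6]
width: 0.0445
finger_force: 30.0
```

servo_tool([
  [-1,1,-1.5,0],
  [-3.5,4,-2,0],
  [-7,8,-2,0],
  [-10,11.5,-2,0],
  [-12,13.5,-2,0],
  [-12.5,14,-2,0],
  [-12.5,14,-2,0],
])

```text
time: 16.42
tool_pos: [0.5644, -0.0383, 0.217]
ee_rot: [-3.139, -0.001, 1.467]
wrist_force: [-0.7, -0.5, -1.1]
width: 0.0447
finger_force: 30.0
```

servo_tool([
  [0,0,3,0],
  [0,0,7,0],
  [0,0,11,0],
  [0,0,14,0],
  [0,0,15.3,0],
  [0,0,15.7,0],
  [0,0,15.7,0],
])

```text
time: 17.3
tool_pos: [0.5658, -0.0385, 0.0628]
ee_rot: [3.139, 0.0, 1.467]
wrist_force: [0.1, 0.5, -1.0]
width: 0.0446
finger_force: 30.0
```

servo_tool([
  [0,0,0.2,0],
  [0,0,0.3,0],
])

```text
time: 17.55
tool_pos: [0.5656, -0.0388, 0.0593]
ee_rot: [3.14, 0.0, 1.467]
wrist_force: [0.4, 0.2, -2.0]
width: 0.0446
finger_force: 30.0
```

servo_tool([
  [0,0,0,0],
  [0,0,0,0],
  [0,0,0,0],
], claw=85)

```text
time: 17.92
tool_pos: [0.5652, -0.0387, 0.0587]
ee_rot: [3.141, 0.0, 1.467]
wrist_force: [0.5, 0.0, 0.2]
width: 0.0624
finger_force: 0.0
```

servo_tool([
  [0,0,-3,0],
  [0,0,-8,0],
  [0,0,-13,0],
  [0,0,-18,0],
  [0,0,-20,0],
  [0,0,-20,0],
])

```text
time: 18.68
tool_pos: [0.566, -0.0388, 0.2609]
ee_rot: [3.137, 0.0, 1.467]
wrist_force: [-0.3, -0.2, 0.4]
width: 0.0625
finger_force: 0.0
```

```bash
python3 - <<'E'
from h import *
im,cm=snap("wrist","w8"); np.save("w8T.npy",cm["camera_from_world"])
E
```

servo_tool([
  [-2,-5,0,0],
  [-4,-10,0,0],
  [-5.1,-14,0,0],
  [-5.1,-14,0,0],
  [-5.1,-14,0,0],
], claw=120)

```text
time: 19.35
tool_pos: [0.4205, -0.0747, 0.2572]
ee_rot: [-3.14, -0.001, 1.467]
wrist_force: [-0.3, 0.1, 0.3]
width: 0.0497
finger_force: 0.0
```

```bash
python3 - <<'E'
from h import *
print(get_obs()["tool_pos"])
im,cm=snap("wrist","w9"); im8=cv2.imread("pics/w8.png")
a=cv2.resize(im8[90:290,215:415],(400,400),interpolation=cv2.INTER_CUBIC)
b=cv2.resize(im[90:290,160:360],(400,400),interpolation=cv2.INTER_CUBIC)
cv2.imwrite("pics/v9.png",np.hstack([a,b]))
E
```

```text
[ 0.42053655 -0.07470887  0.25719429]
```

View pics/v9.png

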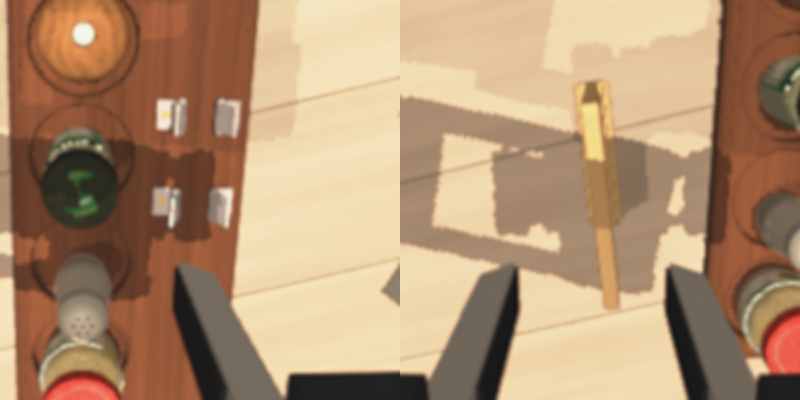

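Right half of the picture: the slate's top edge runs from (593,103) to (611,308). Left half: the clip jaws are at (179,115)/(232,117) and (173,207)/(222,207), and the spice jar, salt and mill all stand in their wells.

```bash
python3 - <<'E'
from h import *
cm=camera_model("wrist"); o=get_obs()
a=onz(cm,256.5,141.5,.15);b=onz(cm,265.5,244,.15);m=(a+b)/2;d=a-b
print(a,b,m,np.linalg.norm(d),"yaw of y axis",np.arctan2(-d[0],d[1]),o["tool_pos"],o["ee_rot"])
c8=dict(cm);c8["camera_from_world"]=np.load("w8T.npy")
s=-.108;C=np.array([.600,-.042]);R=np.array([[np.cos(s),-np.sin(s)],[np.sin(s),np.cos(s)]])
for x,y in[(8,0),(12,200),(15,395),(258,2),(245,150),(232,300)]:
    p=onz(c8,215+x/2,90+y/2,.024);print((R.T@(p[:2]-C)).round(4))
for y in(.042,.022,-.022,-.042):
  for x,z in[(-.0185,.051),(-.0105,.033),(.0105,.033),(.0185,.051)]:
    p=C+R@[.048+x,y];q=proj(c8,[*p,z]);print(y,x,((q-[215,90])*2).round(0),end=" ")
  print()
E
```

```text
[ 0.42695776 -0.02223736  0.15      ] [ 0.42534801 -0.13014777  0.15      ] [ 0.42615289 -0.07619257  0.15      ] 0.10792242142903107 yaw of y axis -0.014916345686509598 [ 0.42088116 -0.07471329  0.25731927] [-3.13994791e+00 -4.63413124e-04  1.46707564e+00]
[-0.0825  0.1061]
[-0.0838 -0.0338]
[-0.087  -0.2017]
[0.0862 0.1061]
[0.0853 0.0042]
[ 0.0855 -0.115 ]
0.042 -0.0185 [177. 101.] 0.042 -0.0105 [184.  98.] 0.042 0.0105 [215.  98.] 0.042 0.0185 [233. 101.] 
0.022 -0.0185 [176. 131.] 0.022 -0.0105 [183. 127.] 0.022 0.0105 [213. 127.] 0.022 0.0185 [231. 132.] 
-0.022 -0.0185 [172. 195.] -0.022 -0.0105 [180. 188.] -0.022 0.0105 [209. 188.] -0.022 0.0185 [226. 195.] 
-0.042 -0.0185 [171. 223.] -0.042 -0.0105 [178. 215.] -0.042 0.0105 [207. 215.] -0.042 0.0185 [224. 223.]
```

```bash
python3 - <<'E'
import cv2
im=cv2.imread("pics/w8.png");cv2.imwrite("pics/v8.png",cv2.resize(im[130:210,280:345],None,fx=7,fy=7,interpolation=cv2.INTER_CUBIC))
E
```

```text
(no output)
```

View pics/v8.png

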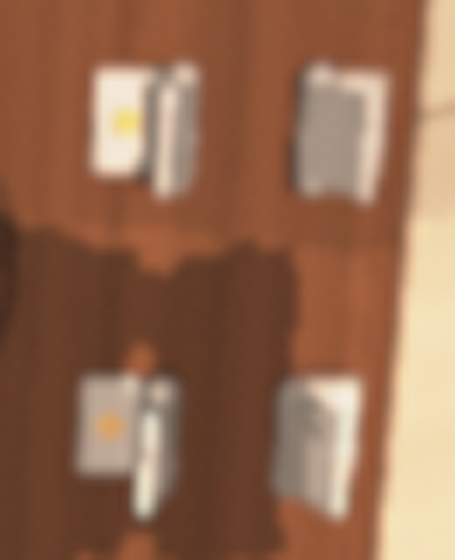

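The jaw edges match the projected slot to about 2 mm, so the slot is at (0.648,-0.047). Grasping the slate.

servo_tool([
  [-0.1,0.5,0,-5.1],
  [-0.1,0.5,4,-5.1],
  [-0.1,0.5,8,-5.1],
  [-0.1,0.5,12,-5.1],
  [-0.1,0.5,15,-5.1],
  [-0.1,0.5,15.7,-5.1],
  [-0.1,0.5,15.7,-5.1],
])

```text
time: 20.27
tool_pos: [0.4259, -0.0762, 0.1014]
ee_rot: [-3.141, -0.0, 1.556]
wrist_force: [-0.0, 0.2, -0.5]
width: 0.0495
finger_force: 0.0
```

servo_tool([
  [0,0,0,0],
  [0,0,0,0],
  [0,0,0,0],
  [0,0,0,0],
  [0,0,0,0],
], claw=255)

```text
time: 20.9
tool_pos: [0.4254, -0.0764, 0.1017]
ee_rot: [3.141, 0.0, 1.556]
wrist_force: [0.2, 0.1, 1.7]
width: 0.0088
finger_force: 30.0
```

servo_tool([
  [0,0,-1,0],
  [0,0,-3,0],
  [0,0,-5,0],
  [0,0,-8,0],
  [0,0,-10,0],
  [0,0,-10,0],
])

```text
time: 21.65
tool_pos: [0.4263, -0.0767, 0.2033]
ee_rot: [3.138, 0.001, 1.556]
wrist_force: [0.9, -0.1, -2.4]
width: 0.0088
finger_force: 30.0
```

servo_tool([
  [0,0,-3,0],
  [0,0,-6,2],
  [0.7,4,-6.5,5.3],
  [1.4,9,-6.5,5.3],
  [2.1,14,-6.5,5.3],
  [2.8,19,-6.5,5.3],
  [3.3,22.1,-6.5,5.3],
  [3.3,22.1,-6.5,5.3],
])

```text
time: 22.65
tool_pos: [0.6477, -0.0462, 0.2622]
ee_rot: [-3.135, -0.0, 1.464]
wrist_force: [-0.6, 0.4, -2.7]
width: 0.009
finger_force: 30.0
```

servo_tool([
  [0,0,2,0],
  [0,0,5,0],
  [0,0,6.5,0],
  [0,0,6.5,0],
])

```text
time: 23.15
tool_pos: [0.6454, -0.0467, 0.1996]
ee_rot: [-3.137, -0.0, 1.463]
wrist_force: [0.9, 0.3, -2.4]
width: 0.009
finger_force: 30.0
```

```bash
python3 - <<'E'
from h import *
o=get_obs();print(o["tool_pos"],o["ee_rot"],o["wrist_force"])
im,cm=snap("wrist","w10"); b,_=snap("scene","s10")
u,v=proj(_,[.648,-.047,.1]).astype(int); print(u,v)
for z in(.06,.2):
  for y in(.055,-.055):
    p=[o["tool_pos"][0]+y*.103,o["tool_pos"][1]+y*.995,z]; print(z,y,proj(cm,p).round(0))
a=cv2.resize(b[max(v-75,0):v+75,max(u-75,0):u+75],(384,384),interpolation=cv2.INTER_CUBIC)
cv2.imwrite("pics/v10.png",np.hstack([im[:,56:456],a]))
E
```

```text
[ 0.64538899 -0.04670961  0.19955487] [-3.13740395e+00 -4.53865175e-05  1.46305915e+00] [ 0.90775442  0.3399688  -2.40613596]
241 163
0.06 0.055 [256. 136.]
0.06 -0.055 [256. 231.]
0.2 0.055 [255. 159.]
0.2 -0.055 [256. 315.]
```

View pics/v10.png

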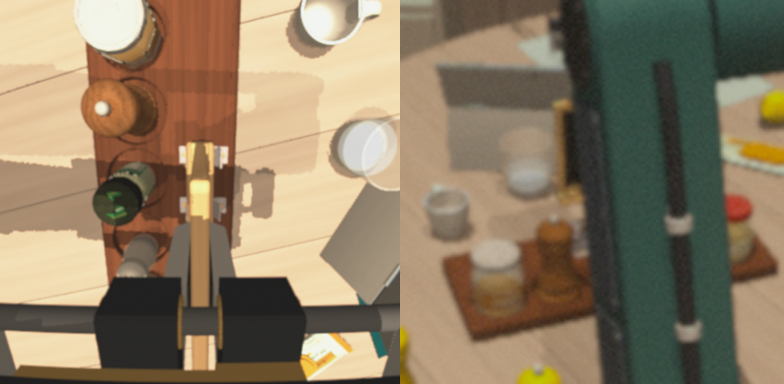

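The slate's lower end at (200,150) is centred between the jaws at about 184 and 222, and the row is full. Descending to the lips.

servo_tool([
  [0,0,2,0],
  [0,0,4,0],
  [0,0,5,0],
  [0,0,5.5,0],
  [0,0,5.5,0],
])

```text
time: 23.88
tool_pos: [0.6472, -0.0467, 0.1471]
ee_rot: [3.141, 0.0, 1.463]
wrist_force: [-0.3, 1.4, -2.2]
width: 0.0088
finger_force: 30.0
```

servo_tool([
  [0,0,0.5,0],
  [0,0,1,0],
  [0,0,1.4,0],
  [0,0,1.4,0],
])

```text
time: 24.38
tool_pos: [0.6475, -0.0468, 0.1334]
ee_rot: [3.139, 0.0, 1.463]
wrist_force: [0.5, -0.5, 2.1]
width: 0.0086
finger_force: 30.0
```

Lips touched, with force rising. Pressing now.

servo_tool([
  [0,0,0.3,0],
  [0,0,0.6,0],
  [0,0,0.8,0],
  [0,0,0.8,0],
])

```text
time: 24.88
tool_pos: [0.6469, -0.0468, 0.1256]
ee_rot: [3.141, -0.0, 1.463]
wrist_force: [-1.0, -0.5, 5.1]
width: 0.0088
finger_force: 30.0
```

servo_tool([
  [0,0,0.2,0],
  [0,0,0.4,0],
  [0,0,0.4,0],
])

```text
time: 25.25
tool_pos: [0.6468, -0.0471, 0.1255]
ee_rot: [3.139, 0.001, 1.463]
wrist_force: [-4.8, -1.3, 15.4]
width: 0.0088
finger_force: 30.0
```

servo_tool([
  [0,0,0.3,0],
  [0,0,0.3,0],
])

```text
time: 25.5
tool_pos: [0.6468, -0.0472, 0.1254]
ee_rot: [3.138, 0.001, 1.463]
wrist_force: [-8.4, -1.2, 24.4]
width: 0.0087
finger_force: 30.0
```

servo_tool([
  [0,0,-0.4,0],
  [0,0,-0.6,0],
  [0,0,-0.6,0],
])

```text
time: 25.88
tool_pos: [0.6469, -0.0471, 0.1255]
ee_rot: [3.14, 0.001, 1.463]
wrist_force: [-2.9, -1.5, 8.0]
width: 0.009
finger_force: 30.0
```

servo_tool([
  [0,0,0,0],
  [0,0,0,0],
  [0,0,0,0],
], claw=160)

```text
time: 26.25
tool_pos: [0.6464, -0.0465, 0.1224]
ee_rot: [-3.14, -0.0, 1.463]
wrist_force: [-0.5, 0.1, 0.8]
width: 0.0338
finger_force: 0.0
```

servo_tool([
  [0,0,-2,0],
  [0,0,-6,0],
  [0,0,-10,0],
  [0,0,-14,0],
  [0,0,-15,0],
  [0,0,-15,0],
])

```text
time: 27.0
tool_pos: [0.6471, -0.0467, 0.2742]
ee_rot: [3.14, 0.0, 1.463]
wrist_force: [-0.0, -0.9, -1.0]
width: 0.035
finger_force: 0.0
```

```bash
python3 - <<'E'
from h import *
o=get_obs();print(o["tool_pos"],o["ee_rot"],o["wrist_force"])
im,cm=snap("wrist","w11")
s=-.108;C=np.array([.600,-.042]);R=np.array([[np.cos(s),-np.sin(s)],[np.sin(s),np.cos(s)]])
for y in(.055,-.055):
  for x in (-.0045,.0045):
    p=C+R@[.048+x,y]; print(y,x,[(z,proj(cm,[*p,z]).round(0)) for z in(.174,.182)])
cv2.imwrite("pics/v11.png",cv2.resize(im,(800,600)))
E
```

```text
[ 0.64709015 -0.04668371  0.27420508] [3.13997247e+00 1.64691547e-04 1.46342890e+00] [-0.02644459 -0.92710911 -0.95576144]
0.055 -0.0045 [(0.174, array([251., 140.])), (0.182, array([251., 141.]))]
0.055 0.0045 [(0.174, array([261., 140.])), (0.182, array([261., 141.]))]
-0.055 -0.0045 [(0.174, array([252., 248.])), (0.182, array([252., 251.]))]
-0.055 0.0045 [(0.174, array([261., 248.])), (0.182, array([261., 251.]))]
```

View pics/v11.png

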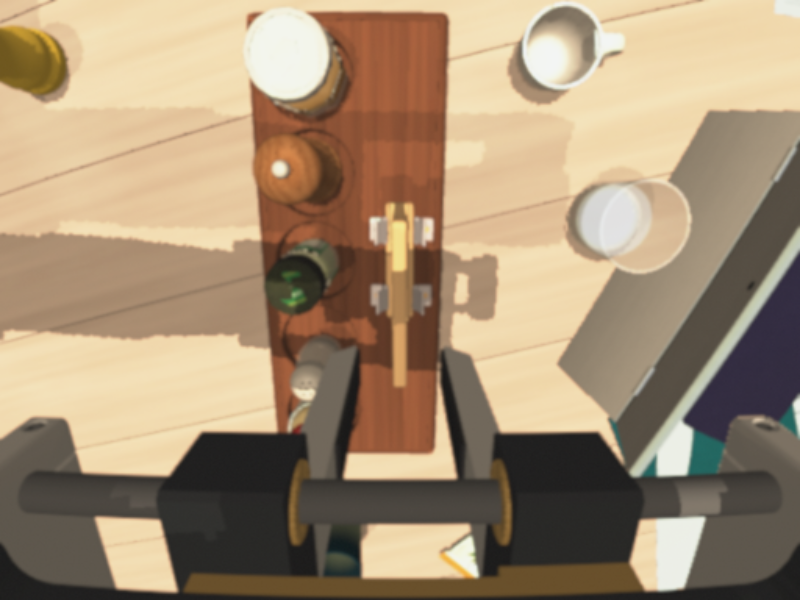

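The slate's top edge runs (400,218) to (400,386). That is within 1 px of the prediction for a home position (top at 0.174 m), upright and centred. The gripper stalled exactly 24 mm above its height at the table grasp, which also fits home. The whole row stands, so I'm handing in.

```bash
python3 -c "
from bench import *
print(close_job())"
```

```text
the job is handed in; nothing more can be done
None
```

I handed the job in at about 27 s: the salt, spice jar and pepper mill stand in their proper wells and the slate is pressed home upright in the clips, by my last picture and the force readings; no verdict came back.

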